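# Wind the flyer launcher, mesh the flyer on its splined spindle and hold it cocked

### The job

Get the toy launcher ready to fly: first wind its orange wheel clockwise (seen from above) by its black knob, a little over one full turn, until it comes up against its stop. Then pick up the four-bladed yellow flyer, turn it so that the cross-shaped hole under its hub meshes with the red cross-shaped spindle, slide it fully home on the grey flange, and press it on down against the spring to the bottom of its travel. Finish while still holding the flyer and keeping it pressed down, and leave the other toys where they are.

Things in the scene. Friction and masses are not known exactly. Their poses are not given: they have to be found in the camera images.
- wheel_axis (a point): Centre of the top face of the orange winding wheel: a disc 120 mm across lying flat, upright axis, top 76 mm above the shelf. It sits on the fixed blue and white launcher housing (130 x 280 mm, 60 mm high), 160 mm from the spindle's axis along the long side. The y axis points at the knob and turns with the wheel.
- wheel_knob (a point): Centre (half-way up) of the upright black crank knob on the wheel: a cylinder 20 mm across and 37 mm high that spins freely on its pin, 45 mm from the wheel's axis; its foot is on the wheel's top face and this point is 19.5 mm above that face, 95.5 mm above the shelf.
- wheel (a joint): Angle of the winding wheel in rad; grows clockwise seen from above. It starts between -0.6 and 0; the winding stop is at 6.7, and past 6.3 counts as wound. It turns with slight friction (about 1 N at the knob) and stays where it is left.
- spindle_foot (a point): Centre of the top of the grey flange (54 mm across), 76 mm above the shelf when the spring is out. The red spindle on it is a cross of two fins along x and y, each 30 mm long, 8 mm thick, 18 mm high (topmost 5 mm a lead-in of 27 x 5.5 mm). z up. It turns only against stiff friction (0.15 N m), so keeps its angle; flange and spindle sink together on the spring.
- plunger (a joint): How far flange and spindle are pressed down, in m: 0 out, 0.012 at the bottom stop. Spring: about 4 N of push to start moving, about 10 N at the bottom; springs back when let go.
- flyer_grip (a point): Centre of the white upright square post on the flyer (20 x 20 mm, 38 mm high, sides square to x and y), 47 mm above the hub's underside, on which the flyer stands. x, y run along the blades. 70 g; 143 mm across the four yellow blades (26 mm wide, 12 to 20 mm up); green hub 46 mm square with a round cap (52 mm) on top; the post stands on the cap and spans 28 to 66 mm above the underside.
- flyer_foot (a point): Centre of the underside of the flyer's hub, where a cross-shaped hole 22 mm deep opens: two slots 34 mm long and 11 mm wide along this point's x and y axes, as the blades. It fits the spindle in any of four quarter-turn positions with 1.5 to 2 mm of play each side. Home: underside on the flange, this point on spindle_foot.
- crayon_case: Blue flat flip-top crayon case, 70 x 110 mm, 31 mm high, 0.4 kg. Origin: centre of its underside. To be left alone.
- nesting_boxes: Stack of three wooden nesting boxes, 85 mm wide at the foot, 158 mm high. Origin: centre of its underside. To be left alone.
- marble_bowl: White ceramic bowl of glass marbles, 110 mm across, 42 mm high. Origin: centre of its underside. To be left alone.
- star_puzzle: Red acrylic five-pointed star puzzle, about 102 mm across, 10 mm thick, lying flat. Origin: centre of its underside. To be left alone.
Things that resemble listed ones, but are neither listed nor needed, are in the scene too. There is more than one size of the part that bears flyer_grip; the job needs the middle-sized.

How it is judged:
By the outcome, as a careful person would: the job done as asked, in the order asked, and still so for the second after the job is handed in, while the arm keeps its last pose, push and grip.
It also fails if it takes over 72 s, if anything falls off the work surface, if the arm or the gripper's body presses on something with over 40 N, if the wrist force passes 120 N, or if a joint passes its speed limit or range.

### The arm

A 6-joint arm with a two-finger parallel gripper is mounted at the origin on the work surface. World frame = base frame: x ahead of the robot, y to its left, z up, the work surface at z = 0. Lengths are in m, angles in degrees, forces in N, time in s.
With the tool pointing down it reaches from about 0.375 to 0.75 m from the base axis. Payload 9 kg.
Tool frame: the origin (TCP) lies where the fingers leave the gripper's body, on its centre line; the fingertips stand 73 mm ahead of it and the grasp point (between the pads) lies 54 mm ahead of it (robot.tip_reach is the distance from the TCP to the fingertips, in m); z points along the fingers, y is the direction in which the jaws open and shut (so a half turn about z gives the same grasp; the last joint's range is limited). The gripper opens to 85 mm and grips with 20 to 120 N. Pads are 22 mm wide; open, the fingers measure 114 mm over their backs; the gripper's body (76 mm by 85 mm) begins 54 mm behind the grasp point. The pads swing forward as they close: fully open they stand 13 mm farther back than shut.
Start: joints at [59.662, 5.964, 5.575, 89.605, 0, 77.527], TCP at [0.184, 0.571, 0.304] pointing down, gripper open.
Joint ranges: [-171.21, 171.21], [-48.23, 106.86], [-62.78, 66.21], [-105.2, 120.99], [-86.42, 89.51], [-180, 180]. Speed limits (degrees/s): [127.2, 127.2, 147.25, 180, 180, 180].

### API

Orientations are given as [roll, pitch, yaw] about the fixed x, y, z axes, in that order (R = Rz(yaw) Ry(pitch) Rx(roll)).
In Python, from plant import robot gives the robot as it stands. Calls block until the motion is done:
- robot.move_pose(position, orientation): joint-space move of the TCP to a pose.
- robot.line_to(position, vel=0.15, rotation=None, guard=None): straight line of the TCP; rotation=None keeps the orientation; vel is the mean speed in m/s. With guard (N) it stops when the force on the tool has changed by that much, and returns True; else False.
- robot.goto_joints(angles): joint-space move.
- robot.set_gripper(opening): finger opening in m; the grip force is fixed at half the most; returns when the fingers have stopped.
- robot.pause(seconds).
- robot.ik(position, orientation): joint angles nearest the present ones, or None.
- robot.observe(): the state.
- robot.grab_frame(name): name is "scene" or "top" or "wrist"; returns the picture (420x560x3 uint8, blue, green, red); there is no depth.
- robot.get_calibration(name): a dict with "vertical_fov" (degrees; the focal length in pixels is half the picture's height over the tangent of half this angle, whatever the lens; pixels are square), "cx", "cy" (the principal point, pixels), "k1" (the pictures are not rectified: a ray, as slopes to the right and down, at radius r is drawn at 1 + k1 r^2 times it, then the intrinsics apply), "rvec" (rotation vector, rad) and "tvec" (3), from world to camera coordinates, as OpenCV has them. Camera axes: x right, y down, z forward; pixel columns grow to the right and rows downward; lengths in m; the calibration is good to about 2 mm. A picture is of the moment at which its call begins: read the wrist's pose just before it. get_calibration takes no time and is no camera call; for the wrist camera it gives the pose at the moment of the call.
A pose or a line that the arm cannot do raises robot.IKError and nothing moves.
- robot.job_done(): hands the job in, once; it reports no verdict.
The state is a dict: "time": time; "q": joint angles; "qvel": joint speeds; "joint_torque": joint torques, N m; "tool_pos": TCP position; "tcp_rot": TCP orientation; "ft_force": force on the tool from outside, world axes, zero at the start; "torque": the same for the moment, N m; "gripper_width": finger opening in m.
Only numpy, scipy, OpenCV 4.12 (cv2) and the standard library are available. Lean on these libraries where they do the work, as an engineer would, in place of code of your own. Each camera call takes 0.05 s, during which the arm holds its last target.

## Working session

There is one attempt and no reset: what is moved stays moved. The work goes in short steps, each a Python script; the robot and the scene stay as the last script left them, time stands still between calls to the robot, and variables do not carry over. Pictures are saved under pics/ and viewed, and the job is handed in when it is done.

```bash
ls; mkdir -p pics; python3 - <<'E'
from plant import robot
import cv2
for n in ("scene","top","wrist"):
    c=robot.get_calibration(n); print(n,{k:(v if not hasattr(v,'tolist') else v.tolist()) for k,v in c.items()})
    cv2.imwrite(f"pics/{n}0.png",robot.grab_frame(n))
print(robot.observe())
E
```

```text
pics
scene {'vertical_fov': 56.9831821424155, 'cx': 279.6181211247456, 'cy': 206.2333382602829, 'k1': -0.10075778873340362, 'rvec': [0.9314095766138035, 2.7241256903041493, -0.7162276679716788], 'tvec': [0.4538631379862297, -0.31097342235486714, 1.5401329559595005]}
top {'vertical_fov': 44.24346155162656, 'cx': 283.51108108838946, 'cy': 207.82571275029895, 'k1': -0.01617078207595106, 'rvec': [2.1660851327925763, -2.1192676715480747, 0.20633584734940907], 'tvec': [0.0025589194403246277, 0.5915873246536397, 1.5251362061953506]}
wrist {'vertical_fov': 69.08638593408844, 'cx': 279.80611469918057, 'cy': 207.19179277004525, 'k1': -0.019702028766450923, 'rvec': [-2.3352571121691135, -1.7014256848847753, -0.2518699660486929], 'tvec': [-0.5989142319497628, -0.03777134743777134, 0.3804202505084203]}
{'time': 0.15, 'q': array([ 5.96607483e+01,  5.99029002e+00,  5.53813692e+00,  8.96039854e+01,
       -1.27730967e-05,  7.75263890e+01]), 'qvel': array([-0.02794747, -0.08552978,  0.18986033, -0.01212789, -0.06257609,
       -0.02478695]), 'joint_torque': array([ 2.62506648e-03, -5.57359743e+01,  5.04004562e+01,  1.26509235e-02,
       -3.52486122e-04, -2.95459998e-06]), 'tool_pos': array([0.1839763 , 0.57091624, 0.3033138 ]), 'tcp_rot': array([-1.79945184e+02, -1.21128687e-02,  1.62134354e+02]), 'ft_force': array([-0.18492482, -0.18267118, -0.1156284 ]), 'torque': array([-0.03602303, -0.00286133,  0.06225892]), 'gripper_width': 0.08541803722353725}
```

View pics/top0.png

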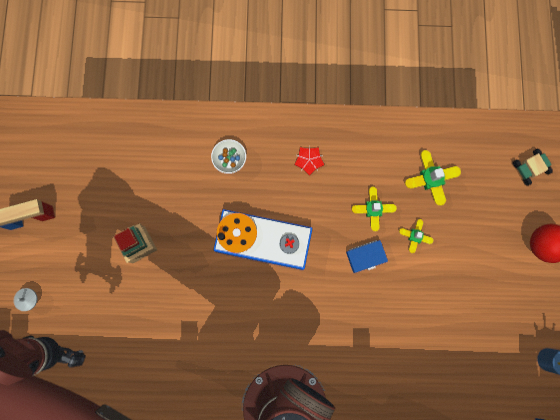

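View pics/scene0.png

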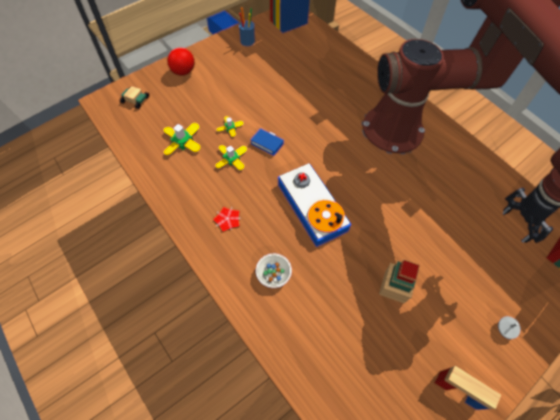

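View pics/wrist0.png

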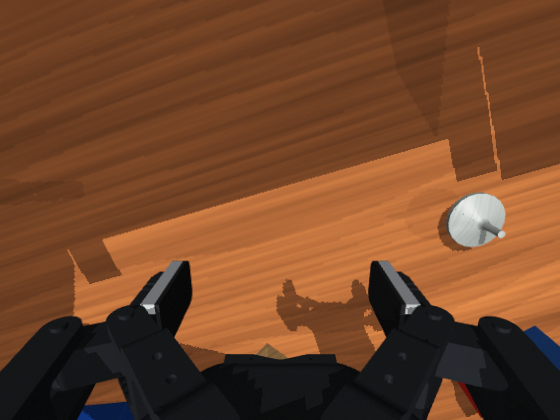

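```bash
cat > h.py <<'E'
import numpy as np, cv2
from plant import robot
def cam(n):
    c=robot.get_calibration(n); f=210/np.tan(np.radians(c['vertical_fov']/2))
    K=np.array([[f,0,c['cx']],[0,f,c['cy']],[0,0,1.]])
    D=np.array([c['k1'],0,0,0,0.]); return K,D,np.array(c['rvec'],float),np.array(c['tvec'],float)
def p2w(C,uv,z):
    K,D,r,t=C; u=cv2.undistortPoints(np.array([[uv]],float),K,D)[0,0]
    R=cv2.Rodrigues(r)[0]; d=R.T@np.array([u[0],u[1],1]); o=-R.T@t
    return o+d*(z-o[2])/d[2]
def w2p(C,P):
    K,D,r,t=C; return cv2.projectPoints(np.array(P,float).reshape(-1,1,3),r,t,K,D)[0][:,0]
E
python3 - <<'E'
from h import *
C=cam('top')
im=cv2.imread('pics/top0.png')
for n,uv,z in [("flyM post",(377,206),.066),("flyL",(439,173),.066),("flyS",(419,235),.05),("wheel",(236,232),.076),("knob",(222,237),.095),("spin",(290,243),.09),("case",(367,255),.031),("boxes",(128,240),.15),("bowl",(229,156),.04),("star",(309,159),.01)]:
    p=p2w(C,uv,z); print(n,p.round(3),np.hypot(*p[:2]).round(3))
a=cv2.resize(im[195:280,205:320],None,fx=5,fy=5,interpolation=cv2.INTER_CUBIC)
b=cv2.resize(im[145:275,340:470],None,fx=4.5,fy=4.5,interpolation=cv2.INTER_CUBIC)
cv2.imwrite('pics/a.png',a);cv2.imwrite('pics/b.png',b)
E
```

```text
flyM post [ 0.601 -0.268  0.066] 0.658
flyL [ 0.709 -0.461  0.066] 0.846
flyS [ 0.517 -0.399  0.05 ] 0.653
wheel [0.511 0.156 0.076] 0.534
knob [0.493 0.195 0.095] 0.53
spin [ 0.48  -0.005  0.09 ] 0.48
case [ 0.455 -0.243  0.031] 0.515
boxes [0.472 0.452 0.15 ] 0.654
bowl [0.753 0.188 0.04 ] 0.776
star [ 0.758 -0.063  0.01 ] 0.761
```

View pics/a.png

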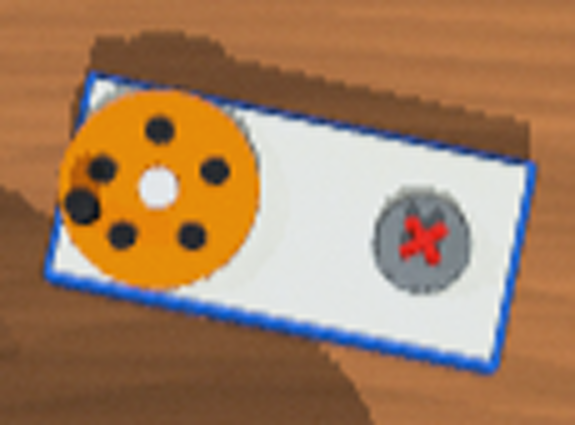

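View pics/b.png

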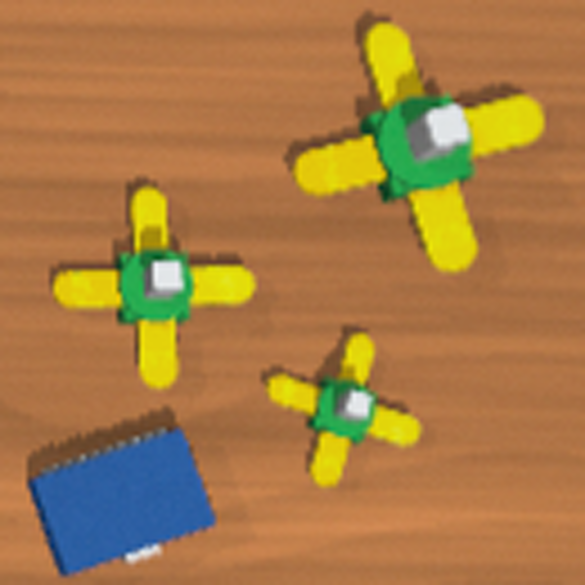

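```bash
python3 - <<'E'
from h import *
from scipy.spatial.transform import Rotation as Ro
K,D,r,t=cam('wrist'); R=cv2.Rodrigues(r)[0]; o=robot.observe()
T=Ro.from_euler('xyz',o['tcp_rot'],degrees=True).as_matrix()
print("cam pos in tcp",(T.T@(-R.T@t-o['tool_pos'])).round(4)); print("cam axes in tcp\n",(T.T@R.T).round(3))
# wheel look: tool down, camera centered at ~ (0.495,0.08)
for yaw in (90,107,-90,0,180):
    c=T.T@(-R.T@t-o['tool_pos']); M=Ro.from_euler('xyz',[180,0,yaw],degrees=True).as_matrix()
    p=np.array([0.497,0.085,0.40])-M@c; 
    print(yaw,p.round(3),robot.ik(p.tolist(),[180,0,yaw]))
E
```

```text
cam pos in tcp [ 0.0752 -0.0001 -0.0702]
cam axes in tcp
 [[-0.    -0.956 -0.293]
 [ 1.     0.    -0.001]
 [ 0.001 -0.293  0.956]]
90 [0.497 0.01  0.33 ] [-13.983816   -11.56840289  -8.73210889  92.836294     0.
  76.016184  ]
107 [0.519 0.013 0.33 ] [-13.0103078   -7.71878974  -5.27924432  92.43954542   0.
  59.9896922 ]
-90 [0.497 0.16  0.33 ] [  3.49895461  -7.21464658  -4.81539459  92.39925198   0.
 -86.50104539]
0 [0.422 0.085 0.33 ] [ -6.14640508 -23.44660246 -18.4082882   95.03831426   0.
 173.85359492]
180 [0.572 0.085 0.33 ] [-4.48933516  2.6202718   4.77743911 92.15716731  0.         -4.48933516]
```

```bash
python3 - <<'E'
from h import *
robot.move_pose([0.535,0.085,0.28],[180,0,180])
robot.pause(0.2)
C=cam('wrist'); np.save('c1.npy',np.array(C,dtype=object),allow_pickle=True)
cv2.imwrite('pics/w1.png',robot.grab_frame('wrist')); print(robot.observe()['time'],robot.observe()['q'].round(1))
E
```

```text
2.55 [-4.8 -4.4 -7.4 87.   0.  -4.8]
```

View pics/w1.png

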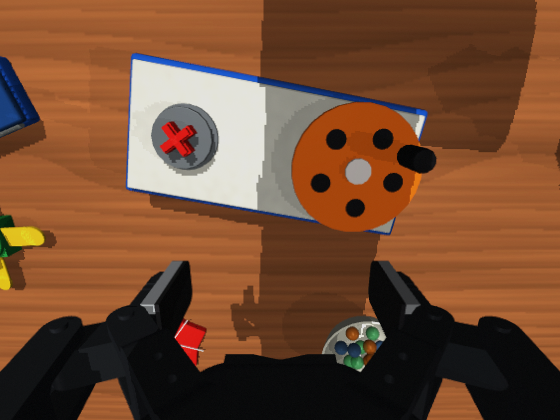

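```bash
python3 - <<'E'
from h import *
C=tuple(np.load('c1.npy',allow_pickle=True)); C=tuple(np.array(x,float) for x in C)
im=cv2.imread('pics/w1.png'); hsv=cv2.cvtColor(im,cv2.COLOR_BGR2HSV)
def world(pts,z): return np.array([p2w(C,p,z)[:2] for p in pts])
def circ(P):
    A=np.c_[2*P,np.ones(len(P))]; s=np.linalg.lstsq(A,(P**2).sum(1),rcond=None)[0]; return s[:2],np.sqrt(s[2]+s[:2]@s[:2])
box=np.zeros(im.shape[:2],bool); box[95:240,280:440]=1
m=((hsv[...,0]<22)&(hsv[...,1]>225)&(hsv[...,2]>90)&box).astype(np.uint8)
cs=max(cv2.findContours(m,0,cv2.CHAIN_APPROX_NONE)[0],key=cv2.contourArea)[:,0]
print("orange bbox",cv2.boundingRect(cs))
P=world(cs.astype(float),.076)
for _ in range(8):
    c,r=circ(P); e=np.abs(np.hypot(*(P-c).T)-r); P=P[e<max(.0015,np.percentile(e,85))] if e.max()>.0015 else P
print("wheel",c,r,len(P))
for z,uv in ((.114,(424,160)),):
    k=p2w(C,uv,z)[:2]; print("knob",k,np.hypot(*(k-c)))
box[:]=0; box[100:175,145:225]=1
m=((hsv[...,2]>100)&((hsv[...,0]<8)|(hsv[...,0]>172))&(hsv[...,1]>150)&box).astype(np.uint8)
cs=max(cv2.findContours(m,0,cv2.CHAIN_APPROX_NONE)[0],key=cv2.contourArea)
print("red rect",cv2.boundingRect(cs), cv2.minAreaRect(cs))
big=cv2.resize(im[95:180,140:230],None,fx=6,fy=6,interpolation=cv2.INTER_CUBIC); cv2.imwrite('pics/sp.png',big)
big=cv2.resize(im[95:240,285:445],None,fx=4,fy=4,interpolation=cv2.INTER_CUBIC); cv2.imwrite('pics/wh.png',big)
E
```

```text
orange bbox (293, 103, 128, 128)
wheel [0.50845807 0.15498227] 0.05828270358802419 322
knob [0.49359602 0.19726917] 0.044822560403992816
red rect (160, 122, 34, 35) ((176.4945068359375, 139.05206298828125), (31.562461853027344, 32.347599029541016), 6.009006023406982)
```

View pics/sp.png

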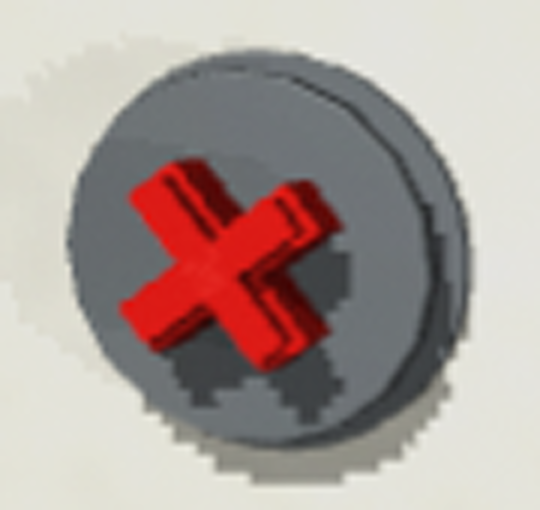

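View pics/wh.png

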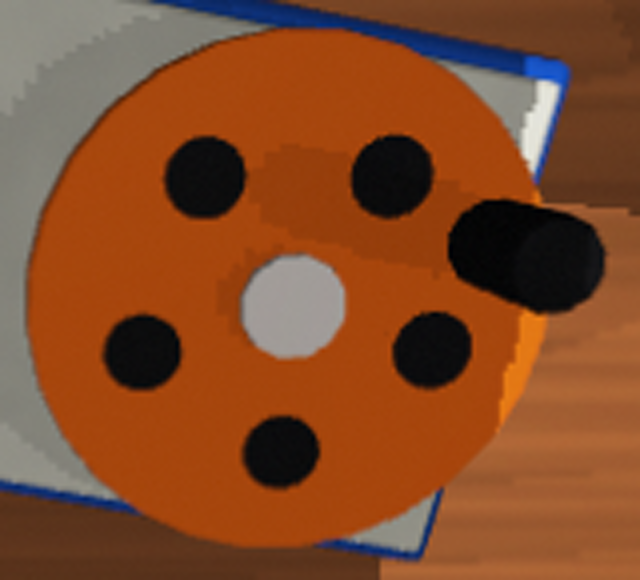

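```bash
python3 - <<'E'
from h import *
C=tuple(np.array(x,float) for x in np.load('c1.npy',allow_pickle=True))
print("hub",p2w(C,(358.5,171.5),.077))
c=np.array([.5084,.1550]); k=np.array([.4936,.1973])
robot.move_pose([*k,0.24],[180,0,109]); robot.line_to([*k,0.153],vel=.12,guard=10)
robot.pause(.2);o=robot.observe(); print(o['tool_pos'],o['ft_force'],o['gripper_width'])
robot.set_gripper(0.0); robot.pause(.2)
o=robot.observe(); print(o['time'],o['tool_pos'],o['ft_force'],o['torque'],o['gripper_width'],o['q'].round(1))
cv2.imwrite('pics/w2.png',robot.grab_frame('wrist'))
E
```

```text
hub [0.50949495 0.15653771 0.077     ]
[0.49408697 0.19737831 0.15387751] [ 0.27681963 -0.29439888  0.11797493] 0.08545462392793078
5.7583 [0.49371184 0.19733776 0.15321132] [0.37672854 0.39139726 3.38603541] [ 0.08761519 -0.03092035  0.01359162] 0.018574760843319778 [  7.7  -4.4 -20.6  73.8   0.   78.7]
```

View pics/w2.png

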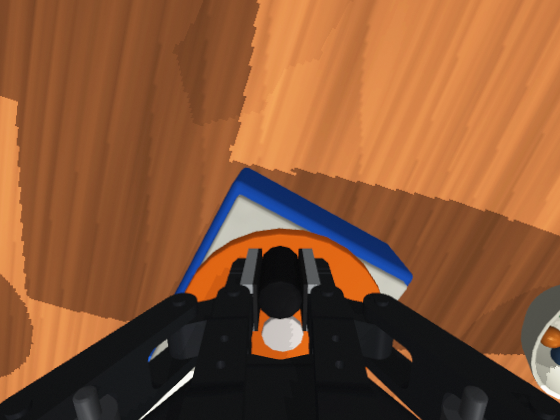

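```bash
cat > wind.py <<'E'
from h import *
import sys
def wind(c,phi0,z,r,start,end,step=15,lim=25,vel=.1,F0=np.zeros(3)):
    """angles wound, deg clockwise from phi0"""
    L=[];a=start
    while a<end-1e-6:
        a=min(a+step,end); ph=np.radians(phi0-a); u=np.array([np.cos(ph),np.sin(ph)]); t=np.array([np.sin(ph),-np.cos(ph)])
        robot.line_to([*(c+r*u),z],vel=vel)
        o=robot.observe(); F=o['ft_force']-F0
        print(f"{a:.0f} t={o['time']:.1f} Frad={F[:2]@u:.1f} Ftan={F[:2]@t:.1f} Fz={F[2]:.1f} w={o['gripper_width']*1e3:.1f} r={np.hypot(*(o['tool_pos'][:2]-c))*1e3:.1f}",flush=True)
        if np.linalg.norm(F)>lim: print("STOP");break
    return a
E
python3 - <<'E'
from wind import *
c=np.array([.5087,.1553]);k=np.array([.4936,.1973]);phi0=np.degrees(np.arctan2(*(k-c)[::-1])); print(phi0,np.hypot(*(k-c)))
wind(c,phi0,.153,.045,0,90)
E
```

```text
109.77471926871759 0.044631939236380966
15 t=6.1 Frad=-0.9 Ftan=1.6 Fz=4.0 w=18.4 r=44.9
30 t=6.3 Frad=0.5 Ftan=1.4 Fz=4.2 w=18.6 r=45.1
45 t=6.6 Frad=3.6 Ftan=0.8 Fz=3.8 w=18.5 r=45.2
60 t=6.9 Frad=5.1 Ftan=-0.2 Fz=3.6 w=18.7 r=45.3
75 t=7.1 Frad=7.2 Ftan=0.9 Fz=1.3 w=18.4 r=45.5
90 t=7.4 Frad=7.5 Ftan=1.4 Fz=-0.6 w=18.6 r=45.6
```

```bash
python3 - <<'E'
from wind import *
c=np.array([.5095,.1553])
wind(c,109.77,.153,.045,90,375,vel=.1)
cv2.imwrite('pics/t3.png',cv2.resize(robot.grab_frame('top')[195:280,205:320],None,fx=5,fy=5))
E
```

```text
105 t=7.7 Frad=3.7 Ftan=1.5 Fz=3.8 w=18.5 r=45.0
120 t=7.9 Frad=3.9 Ftan=0.3 Fz=4.6 w=18.4 r=45.0
135 t=8.2 Frad=3.9 Ftan=0.9 Fz=4.4 w=18.3 r=45.0
150 t=8.5 Frad=3.8 Ftan=1.3 Fz=6.0 w=18.1 r=45.0
165 t=8.7 Frad=4.6 Ftan=1.1 Fz=6.0 w=18.5 r=45.0
180 t=9.0 Frad=3.7 Ftan=-0.1 Fz=6.4 w=18.3 r=45.0
195 t=9.3 Frad=3.5 Ftan=0.1 Fz=7.6 w=18.6 r=45.0
210 t=9.5 Frad=3.2 Ftan=1.4 Fz=8.7 w=18.3 r=45.0
225 t=9.8 Frad=1.5 Ftan=0.3 Fz=7.9 w=18.4 r=45.0
240 t=10.1 Frad=-1.3 Ftan=1.5 Fz=8.2 w=18.5 r=45.0
255 t=10.3 Frad=-3.3 Ftan=0.7 Fz=6.4 w=18.7 r=45.0
270 t=10.6 Frad=-3.9 Ftan=1.2 Fz=5.3 w=18.5 r=45.0
285 t=10.9 Frad=-4.0 Ftan=1.3 Fz=4.9 w=18.5 r=45.0
300 t=11.1 Frad=-3.2 Ftan=0.1 Fz=5.9 w=18.4 r=44.9
315 t=11.4 Frad=-1.6 Ftan=1.1 Fz=6.6 w=18.4 r=44.9
330 t=11.7 Frad=-1.5 Ftan=1.2 Fz=7.9 w=18.6 r=44.9
345 t=11.9 Frad=-0.1 Ftan=-0.2 Fz=7.0 w=18.5 r=44.9
360 t=12.2 Frad=1.3 Ftan=0.3 Fz=7.7 w=18.3 r=44.9
375 t=12.5 Frad=2.7 Ftan=1.0 Fz=7.9 w=18.5 r=44.8
```

View pics/t3.png

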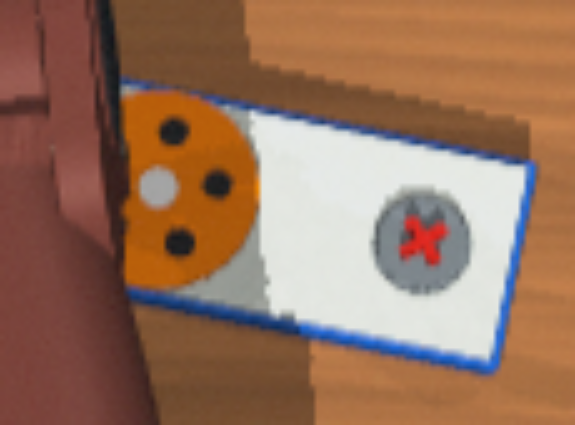

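Winding smoothly; the hole pattern has turned just over a full turn. Small steps now to find the stop.

```bash
python3 - <<'E'
from wind import *
c=np.array([.5095,.1553])
wind(c,109.77,.153,.045,375,425,step=3,vel=.05,lim=18)
E
```

```text
378 t=12.8 Frad=2.2 Ftan=1.0 Fz=7.1 w=18.5 r=44.8
381 t=13.0 Frad=1.6 Ftan=0.8 Fz=7.9 w=18.2 r=44.8
384 t=13.3 Frad=2.3 Ftan=0.5 Fz=7.1 w=18.4 r=44.8
387 t=13.5 Frad=3.2 Ftan=0.7 Fz=7.7 w=18.6 r=44.9
390 t=13.8 Frad=3.1 Ftan=0.2 Fz=7.0 w=18.4 r=44.8
393 t=14.0 Frad=2.1 Ftan=0.3 Fz=6.8 w=18.3 r=44.9
396 t=14.3 Frad=3.4 Ftan=1.2 Fz=7.0 w=18.6 r=44.8
399 t=14.5 Frad=3.1 Ftan=0.4 Fz=6.0 w=18.2 r=44.9
402 t=14.8 Frad=4.0 Ftan=0.6 Fz=6.5 w=18.7 r=44.9
405 t=15.0 Frad=3.2 Ftan=0.5 Fz=6.4 w=18.1 r=44.9
408 t=15.3 Frad=4.5 Ftan=0.7 Fz=6.7 w=18.2 r=44.9
411 t=15.5 Frad=3.1 Ftan=1.1 Fz=5.7 w=18.7 r=44.9
414 t=15.8 Frad=5.2 Ftan=-0.1 Fz=5.6 w=18.1 r=44.9
417 t=16.0 Frad=3.6 Ftan=-10.0 Fz=10.8 w=18.8 r=44.9
420 t=16.3 Frad=3.8 Ftan=-18.7 Fz=15.0 w=18.2 r=44.9
STOP
```

```bash
python3 - <<'E'
from wind import *
c=np.array([.5095,.1553])
ph=np.radians(109.77-416.5); p=c+.045*np.array([np.cos(ph),np.sin(ph)])
robot.line_to([*p,.153],vel=.05); print(robot.observe()['ft_force'])
robot.set_gripper(.085); robot.line_to([*p,.25],vel=.2)
robot.move_pose([.525,.0,.22],[180,0,180]); robot.pause(.3)
C=cam('wrist'); np.save('c2.npy',np.array(C,dtype=object),allow_pickle=True); cv2.imwrite('pics/w4.png',robot.grab_frame('wrist'))
robot.move_pose([.645,-.268,.22],[180,0,180]); robot.pause(.3)
C=cam('wrist'); np.save('c3.npy',np.array(C,dtype=object),allow_pickle=True); cv2.imwrite('pics/w5.png',robot.grab_frame('wrist'))
print(robot.observe()['time'],robot.observe()['ft_force'])
E
```

```text
[-3.22061027  7.25006878  9.58080023]
21.0667 [ 0.01248221 -0.07626516  0.79722568]
```

View pics/w4.png

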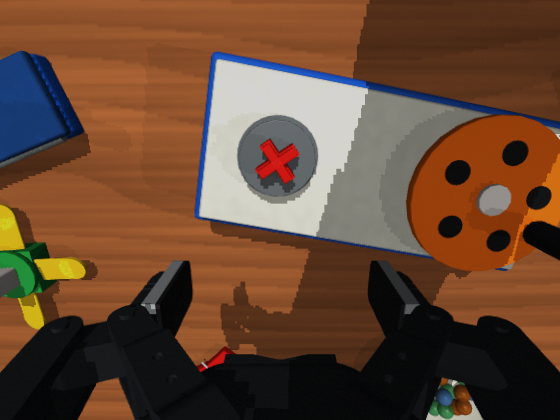

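View pics/w5.png

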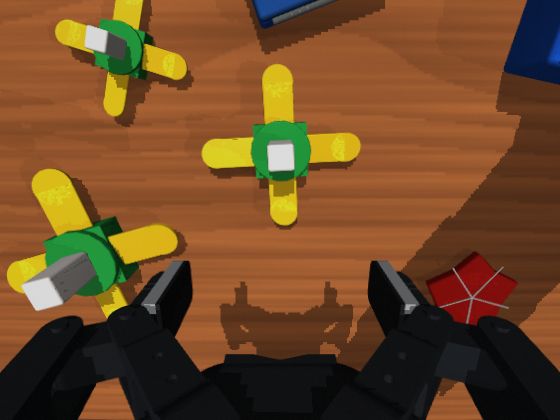

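```bash
cat > fit.py <<'E'
from h import *
from scipy.optimize import minimize
def ld(f): return tuple(np.array(x,float) for x in np.load(f,allow_pickle=True))
S=4
def render(C,solids,shape):
    m=np.zeros((shape[0]*S,shape[1]*S),np.uint8)
    for poly in solids:  # each Nx3 convex solid
        q=cv2.convexHull(((w2p(C,poly)+.5)*S).astype(np.float32)).astype(np.int32); cv2.fillConvexPoly(m,q,1)
    return m
def rot(P,x,y,a):
    c,s=np.cos(a),np.sin(a); return np.c_[P[:,0]*c-P[:,1]*s+x,P[:,0]*s+P[:,1]*c+y,P[:,2]]
def prism(xy,z0,z1): return np.vstack([np.c_[xy,np.full(len(xy),z)] for z in (z0,z1)])
def rect(l,w): return np.array([[l,w],[l,-w],[-l,-w],[-l,w]])/2
def sw(s): s=s.copy(); s[:,:2]=np.c_[-s[:,1],s[:,0]]; return s
def fit(C,mask,base,p0,da):
    M=cv2.resize(mask,None,fx=S,fy=S,interpolation=cv2.INTER_NEAREST).astype(bool)
    def cost(p):
        r=render(C,[rot(b,p[0]/1e3,p[1]/1e3,np.radians(p[2])) for b in base],mask.shape).astype(bool)
        return 1-(r&M).sum()/(r|M).sum()
    best=None
    for a in da:
        s=np.array([p0[0]*1e3,p0[1]*1e3,a]); 
        o=minimize(cost,s,method='Nelder-Mead',options=dict(initial_simplex=s+np.array([[0,0,0],[4,0,0],[0,4,0],[0,0,8]]),xatol=.05,fatol=1e-4))
        if best is None or o.fun<best.fun: best=o
    return best
E
cat > dofit.py <<'E'
from fit import *
# spindle
fin=prism(rect(.030,.008),.076,.089); tip=prism(rect(.027,.0055),.089,.094); 
fin2=np.vstack([fin,tip])
base=[fin2,sw(fin2)]
for cf,pf,bx in (('c1.npy','pics/w1.png',(110,165,150,215)),('c2.npy','pics/w4.png',(125,200,240,315))):
    C=ld(cf); im=cv2.imread(pf); h=cv2.cvtColor(im,cv2.COLOR_BGR2HSV); b=np.zeros(im.shape[:2],bool); b[bx[0]:bx[1],bx[2]:bx[3]]=1
    m=(((h[...,0]<10)|(h[...,0]>170))&(h[...,1]>140)&b).astype(np.uint8)
    o=fit(C,m,base,(.48,-.005),(10,40,70)); print(pf,"spindle",o.x.round(2),"1-IoU",round(o.fun,3))
# flyer
C=ld('c3.npy'); im=cv2.imread('pics/w5.png'); h=cv2.cvtColor(im,cv2.COLOR_BGR2HSV); b=np.zeros(im.shape[:2],bool); b[58:232,195:368]=1
wood=(h[...,0]<20)
m=((h[...,0]>20)&(h[...,0]<85)&(h[...,1]>120)&b).astype(np.uint8)
wh=((h[...,1]<60)&(h[...,2]>100)&b).astype(np.uint8)
m=m|wh; m=cv2.morphologyEx(m,cv2.MORPH_CLOSE,np.ones((3,3)))
t=np.linspace(-np.pi/2,np.pi/2,9); e=.0715-.013
st=np.vstack([np.c_[e+.013*np.cos(t),.013*np.sin(t)],-np.c_[e+.013*np.cos(t),.013*np.sin(t)]])
bl=prism(st,.012,.020); q=np.linspace(0,2*np.pi,24); cap=prism(.026*np.c_[np.cos(q),np.sin(q)],.022,.028)
base=[bl,sw(bl),prism(rect(.046,.046),0,.022),cap,prism(rect(.02,.02),.028,.066)]
o=fit(C,m,base,(.601,-.268),(-10,0,10)); print("flyer",o.x.round(2),round(o.fun,3))
p=o.x; r=render(C,[rot(x,p[0]/1e3,p[1]/1e3,np.radians(p[2])) for x in base],m.shape)
v=cv2.resize(im,None,fx=4,fy=4); cs=cv2.findContours(r,0,2)[0]; cv2.drawContours(v,cs,-1,(255,0,255),2)
# post top quad
cv2.polylines(v,[((w2p(C,rot(prism(rect(.02,.02),.066,.066)[:4],p[0]/1e3,p[1]/1e3,np.radians(p[2])))+.5)*4).astype(int)],True,(0,0,255),2)
cv2.imwrite('pics/ff.png',v[200:960,760:1500][::1,::1])
E
python3 dofit.py
```

```text
pics/w1.png spindle [480.17  -2.18  33.76] 1-IoU 0.051
pics/w4.png spindle [480.4   -1.91  33.68] 1-IoU 0.042
flyer [ 600.88 -266.99    3.  ] 0.047
```

```bash
python3 -c "
import cv2;v=cv2.imread('pics/ff.png');print(v.shape);cv2.imwrite('pics/ff2.png',cv2.resize(v,(580,596)))"
```

```text
(760, 740, 3)
```

View pics/ff2.png

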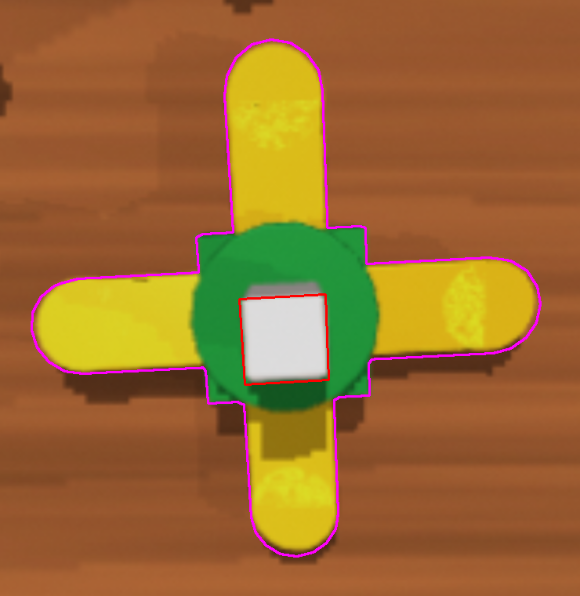

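```bash
python3 - <<'E'
from h import *
p=[.6009,-.2670]
print(robot.tip_reach)
robot.move_pose([*p,.19],[180,0,-177]); print(robot.line_to([*p,.104],vel=.12,guard=8)); robot.pause(.2)
o=robot.observe(); print(o['tool_pos'],o['ft_force'])
robot.set_gripper(0.0); robot.pause(.2)
o=robot.observe(); print(o['time'],o['tool_pos'],o['ft_force'],o['gripper_width'],o['tcp_rot'])
robot.line_to([*p,.24],vel=.15); robot.pause(.2)
o=robot.observe(); print(o['time'],o['tool_pos'],o['ft_force'],o['gripper_width'],o['q'].round(1))
np.save('c4.npy',np.array(cam('wrist'),dtype=object),allow_pickle=True);cv2.imwrite('pics/w6.png',robot.grab_frame('wrist'))
E
```

```text
0.0726
False
[ 0.60137087 -0.26733223  0.10503729] [ 0.38823961 -0.35761221  1.45326298]
23.2917 [ 0.60096096 -0.26701746  0.1040817 ] [0.79666987 0.7486419  1.46065649] 0.01928405954448865 [-1.79994087e+02  7.61047150e-03 -1.76997993e+02]
24.55 [ 0.60056895 -0.26679052  0.23890829] [-0.52282561  0.47213038 -0.18298994] 0.018993586694204416 [-35.3  15.9  10.   84.1   0.  -38.3]
```

View pics/w6.png

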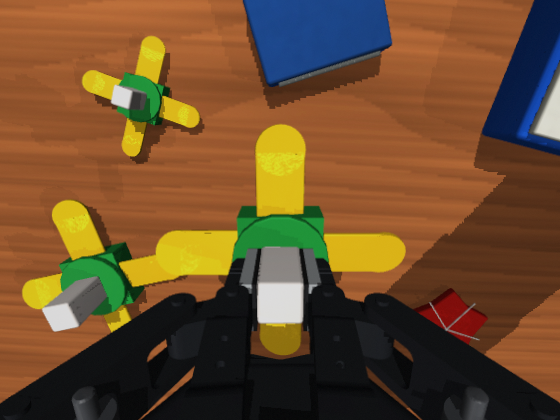

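```bash
python3 - <<'E'
from h import *
p=[.4803,-.0020]; R=[180,0,-146.3]
robot.move_pose([*p,.26],R); robot.line_to([*p,.206],vel=.12); robot.pause(.2)
o=robot.observe(); print(o['time'],o['tool_pos'],o['ft_force'],o['tcp_rot'],o['q'].round(1))
cv2.imwrite('pics/w7.png',robot.grab_frame('wrist'));cv2.imwrite('pics/t7.png',cv2.resize(robot.grab_frame('scene')[130:260,240:380],None,fx=4,fy=4))
print(robot.line_to([*p,.183],vel=.03,guard=6)); robot.pause(.1)
o=robot.observe(); print(o['time'],o['tool_pos'],o['ft_force'],o['torque'],o['gripper_width'])
E
```

```text
26.525 [ 0.48080495 -0.00217715  0.206974  ] [ 0.10717029 -0.0976318  -0.39255647] [-1.79934753e+02  5.89334919e-02 -1.46306307e+02] [-15.9 -15.1 -24.6  80.5   0.  -49.6]
False
27.6417 [ 0.48043343 -0.00202483  0.18325712] [-0.60809839 -0.12585758 -1.08041167] [ 0.01720326  0.02123555 -0.02090445] 0.019408146075920243
```

View pics/w7.png

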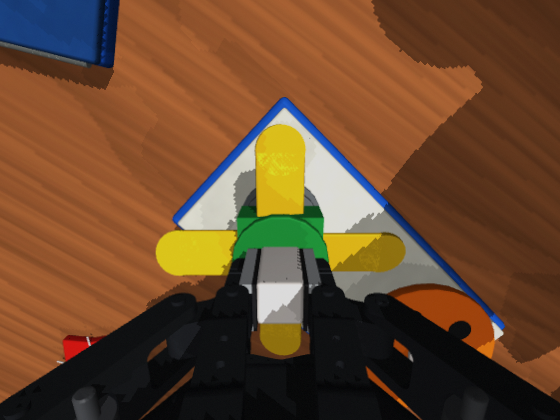

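View pics/t7.png

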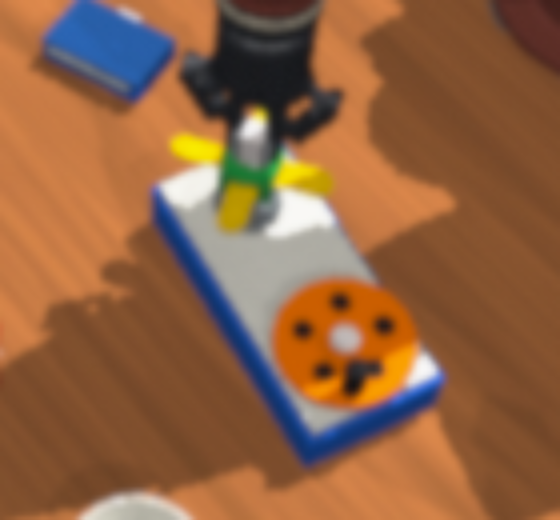

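```bash
python3 - <<'E'
from h import *
p=[.4803,-.0020]; z=.183
while z>.160:
    z-=.001; robot.line_to([*p,z],vel=.02); robot.pause(.05)
    o=robot.observe(); F=o['ft_force']; print(f"{z:.3f} {o['tool_pos'][2]:.4f}",F.round(1),round(o['time'],1))
    if F[2]>22: break
print(o['gripper_width'],o['torque'])
cv2.imwrite('pics/w8.png',robot.grab_frame('wrist'))
E
```

```text
0.182 0.1820 [ 0.1 -0.7 -0.3] 27.9
0.181 0.1810 [ 0.5 -0.3 -0.9] 28.2
0.180 0.1800 [ 0.1 -0.2  0.1] 28.5
0.179 0.1793 [-1.   0.3  4.6] 28.8
0.178 0.1781 [-1.6  0.4  4. ] 29.1
0.177 0.1771 [-0.7  0.4  4.3] 29.4
0.176 0.1761 [-1.6  0.7  4.7] 29.7
0.175 0.1752 [-0.5  0.4  5.5] 30.0
0.174 0.1742 [-0.8 -1.   6.1] 30.3
0.173 0.1733 [-0.3  0.3  6. ] 30.6
0.172 0.1723 [-0.6  0.7  7.6] 30.9
0.171 0.1714 [-0.6  1.7  7.7] 31.2
0.170 0.1704 [-1.8 -0.1  8.6] 31.5
0.169 0.1695 [-1.7 -0.8  8.9] 31.8
0.168 0.1685 [-2.1  0.3  8.2] 32.1
0.167 0.1679 [-3.4  0.4 11.7] 32.4
0.166 0.1678 [-6.   1.6 19.5] 32.7
0.165 0.1677 [-9.4  1.7 27.1] 33.0
0.01903839477392563 [ 0.6157705   2.33209756 -0.02010505]
```

View pics/w8.png

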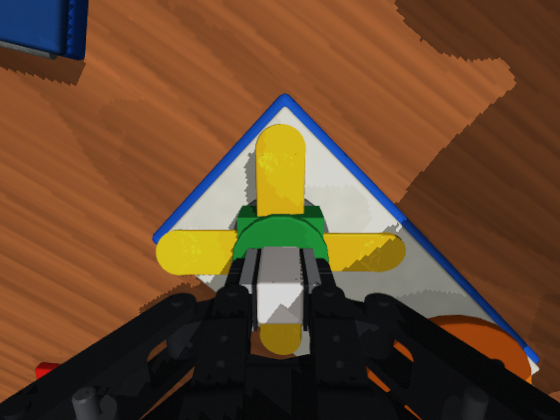

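```bash
python3 - <<'E'
from h import *
robot.line_to([.4803,-.0020,.1658],vel=.02); robot.pause(.3)
o=robot.observe(); print(o['time'],o['tool_pos'],o['ft_force'],o['gripper_width'])
cv2.imwrite('pics/t8.png',robot.grab_frame('top')); cv2.imwrite('pics/s8.png',robot.grab_frame('scene'))
E
```

```text
33.6417 [ 0.48056097 -0.00200073  0.16779108] [-7.29607552  1.28936463 21.49087632] 0.019068058339845356
```

View pics/t8.png

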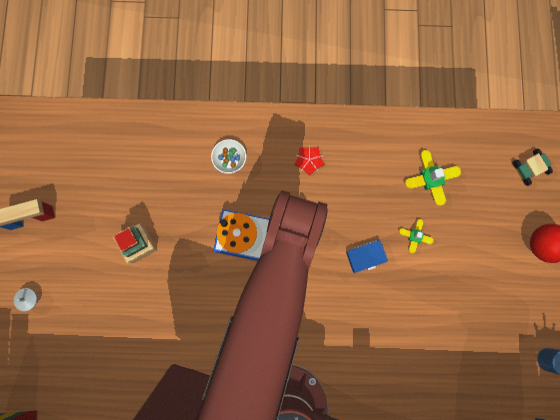

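View pics/s8.png

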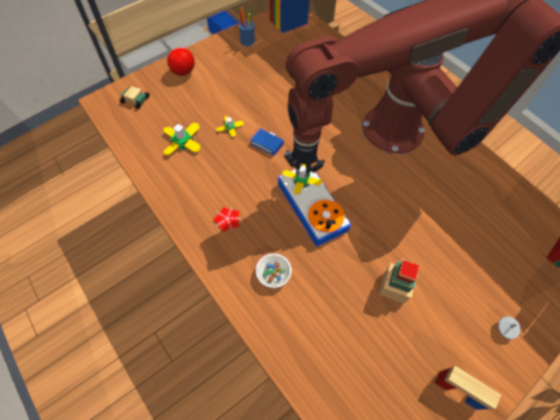

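The other toys have not moved: bowl (229,156), star (309,159), case (367,255) and boxes (130,241) are where they were. The knob is at about (224,223), where I released it at the stop.

```bash
python3 - <<'E'
from plant import robot
robot.job_done(); o=robot.observe(); print(o['time'],o['tool_pos'],o['ft_force'],o['gripper_width'])
E
```

```text
the job is handed in; nothing more can be done
the job is handed in; nothing more can be done
```

The launcher is wound, the middle-sized flyer is on the spindle and pressed to the bottom, and I handed the job in at about 34 s with the arm still holding it down.

- **Winding:** I turned the wheel clockwise by its knob for about 415° (7.2 rad). There it met a clear stop: the resistance jumped from about 1 N to 19 N. I eased off and let go. In the last top picture the knob was still where I left it.
- **Flyer:** I picked the middle-sized of three; its outline fits a 143 mm span. I turned it about 31° to match the spindle, and it slid on with almost no force.
- **Pressing:** It touched the flange at tool height 0.180 m, and the spring force rose from 4 to about 9 N. It stopped firmly at 0.168 m, which is the full 12 mm of travel. At hand-in it was held there with about 21 N and the post still gripped.

The other toys look unmoved in the last top and scene pictures. No check failed. The only disagreement was about 1 mm between the camera's estimate of the wheel centre and the one the winding forces suggested. I corrected for that while turning. I have no reading from after the hand-in, because the interface closed.

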